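# Clamp the glued pin box and keep squeezing

## Task

The clear pin box has a freshly glued wall and sits in the little bench clamp. First swing the steel hasp on its front down over the catch until it is fully home, then pump the clamp's trigger with squeezes of the gripper across the fixed grip and the trigger until the pad presses the wooden block against the box and the spring behind the pad is squeezed about half way (10 mm or so), never near its limit, or the box cracks. Finish while still squeezing the trigger and grip together so the pressure stays on; leave the lid shut and everything else on the shelf where it stands.

Things in the scene. Friction and masses are not known exactly. Their poses are not given: they have to be found in the camera images.
- clamp: bench clamp, fixed: grey bed plate 100 x 360 x 8 mm. Origin on the shelf under its middle, z up. Along its own y from -y: fence, clear pin box, wooden block, gap, round pad on its rod, black housing (50 mm wide, y +55 to +165 mm, top 75 mm above the shelf) with fixed grip and trigger standing on it. Squeezing the trigger drives rod and pad to -y. The box's front with the hasp faces -x
- grip: fixed grip: black upright blade on the housing, 32 (x) x 12 (y) mm, from the housing top to 141 mm above the shelf. Origin on its centre line at the housing top, 75 mm above the shelf; axes as clamp. Its outer face, which a finger presses, is 6 mm from the centre line towards -y. Beside it nothing is higher than the housing
- blade: the trigger: steel upright blade on the housing, same size, height and origin as the grip, on its +y side; outer face 6 mm from its centre line towards +y. It slides along y only. Its centre line is 33.5 mm from the grip's when released, 20 mm when fully squeezed (45.5 and 32 mm over both outer faces)
- trigger (a joint): trigger travel to the grip, m: 0 released, 0.0135 fully in; return spring 2 to 3.4 N. Ratchet with 6 mm teeth: a full stroke (right out, then right in) drives the rod about 12 mm; the start of a stroke may be idle. When let out, the rod is held only by about 3 N of friction: pad pressure above that is lost unless the trigger is kept squeezed
- rod (a joint): how far the toothed rod has been driven towards the block, m; 0.075 is its end. The pad reaches the block at about 0.040 to 0.043
- pad (a joint): how far the spring behind the pad is squeezed, m: 0 free, 0.024 solid. Spring 1000 N/m, so 0.010 m is 10 N on the block
- disc: the pad: black round disc, 40 mm diameter, 8 mm thick, axis along the clamp's y, 45 mm above the shelf; origin at the centre of its front face, which faces -y. Behind it the spring and the rod
- block: loose wooden pressing block, 90 (x) x 40 (y) x 60 (z) mm, about 0.25 kg; origin at the centre of its underside, standing on the bed, 8 mm above the shelf, 1 to 3 mm off the box
- pinbox: clear acrylic pin box, 90 (x) x 80 (y) x 62 (z) mm without the lid, fixed in the clamp; origin at the centre of its underside, 8 mm above the shelf; axes as clamp. A steel catch 8 mm wide sticks out 13 mm from its front (-x) wall, 40 mm above its underside
- lid (a joint): clear lid of the pin box, 5 mm thick, hinged along its far (+x) edge: 0 shut, grows as it opens, rad. It stays shut by its weight; leave it shut
- hasp_hinge (a point): middle of the hasp's hinge line, which runs along the clamp's y at the front (-x) edge of the lid, 73 mm above the shelf when the lid is shut; axes as clamp
- hasp (a joint): steel hasp on the lid's front edge, rad: 0 = hanging down over the catch, fully home; pi/2 = straight out to -x. Stiff hinge (0.035 N m): stays where put. Plate 36 mm wide (y), 3 mm thick, reaching 46 mm from the hinge, slotted for the catch; its last 12 mm carry a lip 13.5 mm proud on the outer side (up when it stands out). Press down from above, then push in to +x at the lip
- hasp_lip (a point): middle of the outer face of the hasp's lip: 40 mm along the plate from the hinge and 15 mm out from the plate's mid plane; when the hasp is home it is 33 mm above the shelf and 15 mm on the -x side of the hinge
- mug: bystander: matte grey ceramic mug with collar stays, 78 mm wide, 105 mm high with the stays, behind the clamp; origin at the centre of its underside
- spool: bystander: white thread spool, 32 mm wide, 40 mm high, behind the clamp (+x); origin under its centre
- tape: bystander: grey tape measure, a disc 58 mm wide, 18 mm high, behind the pin box; origin under its centre
- iron: bystander: turquoise iron, 220 x 100 x 123 mm, far to the robot's right; origin under its middle
- spray: bystander: white bottle, 68 mm wide, 170 mm high, to the left; origin under its centre
- jar: bystander: glass jar with steel cap, 60 mm wide, 70 mm high, at the left; origin under its centre
- chalk: bystander: small cardboard box, 60 x 45 x 16 mm, at the near right; origin under its centre
Things that resemble listed ones, but are neither listed nor needed, are in the scene too. There is more than one size of the block; the one meant has the size given above.

How it is judged (in metres and radians):
On the way, in this order (a step that is already met when the one before it is completed fails the run):
1. the hasp is swung down over the catch, home to within 0.12 rad (value of joint hasp below 0.12 rad), for 0.2 s.
2. the trigger is pumped until the pad presses the block against the box, spring squeezed 5 to 17 mm, fingers squeezing trigger and grip (value of joint pad between 0.005 and 0.017 m and contact force between disc and block above 4 N and contact force between block and pinbox above 2 N and contact force between the fingers and blade above 3 N and contact force between the fingers and grip above 1 N), for 0.5 s.
At the end, for the whole second after the job is handed in: Hasp home over the catch (within 0.12 rad) and lid shut; the pad presses the upright block against the box with its spring squeezed 5 to 17 mm, all at rest; the fingers are still squeezing trigger (over 3 N) and fixed grip (over 1 N) (all of step 2 and value of joint hasp below 0.12 rad and value of joint lid below 0.05 rad and angle between block's own z axis and vertical below 0.1 rad and velocity of joint rod between -0.005 and 0.005 m/s and linear speed of block below 0.01 m/s); the arm keeps its last pose, push and grip.
It fails at once if the pad presses so hard that the box would crack (spring past 20 mm, or over 24 N on block or box) (value of joint pad above 0.02 m or contact force between disc and block above 24 N or contact force between block and pinbox above 24 N).
It fails at once if the lid is lifted (value of joint lid above 0.3 rad).
It fails at once if a bystander is shifted more than 30 mm (distance of any of mug, spool, tape, iron, spray, jar, chalk from where it was at the start of the episode above 0.03 m).
It also fails if it takes over 72 s, if anything falls off the work surface, if the arm or the gripper's body presses on something with over 40 N, if the wrist force passes 120 N, or if a joint passes its speed limit or range.

## Robot

A 7-joint arm with a two-finger parallel gripper is mounted at the origin on the work surface. World frame = base frame: x ahead of the robot, y to its left, z up, the work surface at z = 0. Lengths are in mm, angles in rad, forces in N, time in s.
With the tool pointing down it reaches from about 425 to 950 mm from the base axis. Payload 4.7 kg.
Tool frame: the origin (TCP) lies at the very end of the fingers, on their centre line; the grasp point (between the pads) lies 19 mm behind it; z points along the fingers, y is the line along which they close (so a half turn about z gives the same grasp; the last joint's range is limited). The gripper opens to 87 mm and grips with 3 to 60 N. Pads are 19 mm wide; open, the fingers measure 117 mm over their backs; the gripper's body (75 mm by 190 mm) begins 51 mm behind the grasp point.
Start: joints at [-1.29, 0.469, -0.049, 1.532, 0.024, 1.141, -0.082], TCP at [205.745, 642.9, 200.373] pointing down, gripper open.
Joint ranges: [-2.59, 2.59], [-0.33, 1.99], [-1.39, 1.29], [0.1, 2.45], [-1.04, 4.18], [0.21, 1.99], [-2.66, 2.66]. Speed limits (rad/s): [2.57, 2.57, 3.14, 3.14, 3.14, 3.14, 3.14].

## Interface

Orientations are given as a unit quaternion [w, x, y, z].
In Python, from cell import manip gives the robot as it stands. The module is installed in compiled form; this text tells all that it offers. Calls block until the motion is done:
- manip.move_pose(position, orientation): joint-space move of the TCP to a pose.
- manip.line_to(position, rotation=None, speed=150, max_force=None): straight line of the TCP; rotation=None keeps the orientation; speed is the mean speed in mm/s. With max_force (N) it stops when the force on the tool has changed by that much, and returns True; else False.
- manip.move_joints(angles): joint-space move.
- manip.gripper_to(opening): finger opening in mm; the grip force is fixed at half the most; returns when the fingers have stopped.
- manip.hold(seconds).
- manip.ik(position, orientation): joint angles nearest the present ones, or None.
- manip.get_state(): the state.
- manip.camera(name): name is "scene" or "top" or "wrist"; returns the picture (384x512x3 uint8, blue, green, red); there is no depth.
- manip.get_calibration(name): a dict with "camera_matrix" (3x3 intrinsics, pixels), "distortion" ([k1, k2, p1, p2, k3] as OpenCV has them; the pictures are not rectified), "R" (3x3) and "t" (3): a world point X has camera coordinates R X + t. Camera axes: x right, y down, z forward; pixel columns grow to the right and rows downward; lengths in mm; the calibration is good to about 2 mm. A picture is of the moment at which its call begins: read the wrist's pose just before it. get_calibration takes no time and is no camera call; for the wrist camera it gives the pose at the moment of the call.
A pose or a line that the arm cannot do raises manip.Unreachable and nothing moves.
- manip.close_job(): hands the job in; it is judged then, once.
The state is a dict: "time_s": time; "qpos": joint angles; "joint_vel": joint speeds; "joint_torque": joint torques, N m; "tool_pos": TCP position; "orientation": TCP orientation; "force": force on the tool from outside, world axes, zero at the start; "moment": the same for the moment, N m; "grip_width": finger opening in mm; "grip_force": force on a finger pad.
Only numpy, scipy, OpenCV 4.12 (cv2) and the standard library are available. Lean on these libraries where they do the work, as an engineer would, in place of code of your own. Each camera call takes 0.05 s, during which the arm holds its last target. There are 200 camera calls.

## Working session

There is one attempt and no reset: what is moved stays moved. The work goes in short steps, each a Python script; the robot and the scene stay as the last script left them, time stands still between calls to the robot, and variables do not carry over. Pictures are saved under pics/ and viewed, at most 10 in all, crops included, and the job is handed in when it is done.

```bash
mkdir -p pics; python3 - <<'E'
from cell import manip
import cv2,numpy as np
for n in("scene","top"):
    im=manip.camera(n); cv2.imwrite(f"pics/{n}0.png",im)
    c=manip.get_calibration(n); print(n,np.round(c["camera_matrix"],1).tolist(),np.round(c["R"],3).tolist(),np.round(c["t"],1).tolist(), np.round(-np.array(c["R"]).T@c["t"]))
s=manip.get_state();print(s["time_s"],s["orientation"],s["grip_width"])
a=cv2.imread("pics/scene0.png");b=cv2.imread("pics/top0.png")
E
```

```text
scene [[476.5, 0.0, 246.4], [0.0, 476.5, 194.5], [0.0, 0.0, 1.0]] [[0.886, 0.463, 0.006], [0.366, -0.693, -0.621], [-0.283, 0.552, -0.784]] [-459.9, -165.2, 1683.8] [ 945. -832. 1221.]
top [[464.4, 0.0, 253.2], [0.0, 464.4, 190.8], [0.0, 0.0, 1.0]] [[-0.017, -1.0, -0.007], [-0.994, 0.018, -0.105], [0.105, 0.005, -0.994]] [0.0, 521.4, 1342.5] [ 377.  -16. 1390.]
0.1 [-9.39990780e-05  1.54258944e-01  9.88030053e-01 -8.85564671e-04] 86.6940518744924
```

View pics/scene0.png

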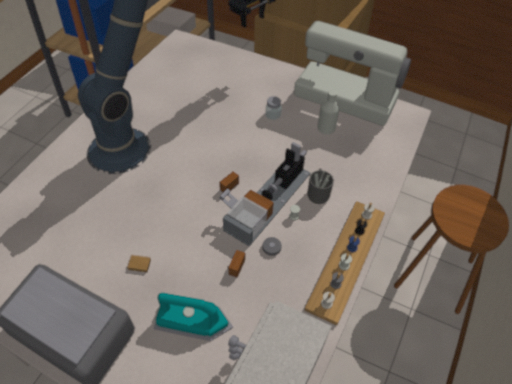

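View pics/top0.png

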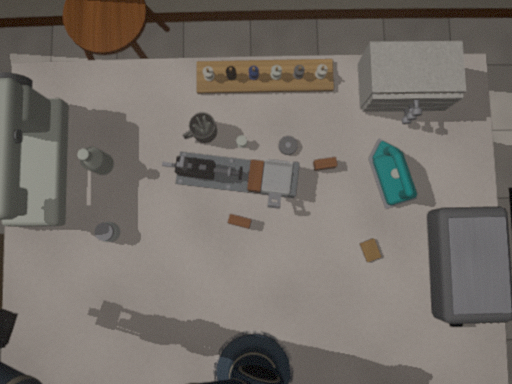

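The scene view shows the clamp at about (265,205). In the top view it spans (178,168) to (297,182), with the housing on the left and the hasp standing out at (274,200). There are three brown blocks in the top view: (257,177) in the clamp, and loose smaller ones at (240,221) and (325,163). The one in the clamp fits, since it sits between box and pad and is as wide as the box. Next is a wrist view from above to confirm that and measure.

```bash
cat > h.py <<'E'
from cell import manip
import cv2,numpy as np
from scipy.spatial.transform import Rotation as Ro
def cast(cal,px,z):
    px=np.array(px,float).reshape(-1,1,2)
    n=cv2.undistortPoints(px,np.array(cal["camera_matrix"]),np.array(cal["distortion"])).reshape(-1,2)
    R=np.array(cal["R"]);c=-R.T@np.array(cal["t"])
    d=np.c_[n,np.ones(len(n))]@R
    return c+d*((np.reshape(z,(-1,1))-c[2])/d[:,2:])
def down(yaw): # tool z down, tool y axis at angle yaw from world y
    q=(Ro.from_euler("z",yaw)*Ro.from_euler("y",np.pi)).as_quat()
    return [q[3],q[0],q[1],q[2]]
E
python3 - <<'E'
from h import *
c=manip.get_calibration("top")
print(cast(c,[(178,168),(297,182),(274,200),(257,177)],[8,8,73,68]).round())
s=manip.get_state();print(Ro.from_quat(np.roll(s["orientation"],-1)).as_matrix().round(2).tolist())
w=manip.get_calibration("wrist");R=np.array(w["R"]);print((-R.T@w["t"]).round(),R.round(2).tolist(),w["camera_matrix"][0])
for yaw in(-.1,-.1+np.pi):
  for p in([520,20,380],[440,20,380]): print(yaw,p,manip.ik(p,down(yaw)))
E
```

```text
[[ 596.  217.    8.]
 [ 547. -141.    8.]
 [ 489.  -68.   73.]
 [ 557.  -21.   68.]]
[[-0.95, 0.3, -0.0], [0.3, 0.95, -0.0], [-0.0, -0.0, -1.0]]
[130. 666. 384.] [[0.3, 0.95, -0.0], [0.91, -0.29, 0.29], [0.27, -0.09, -0.96]] [318.41398522   0.         255.56455088]
-0.1 [520, 20, 380] [-0.6070369   0.09608718  0.54250159  1.64593879 -0.05017185  1.41349036
  1.4120852 ]
-0.1 [440, 20, 380] [-0.70181187 -0.07863269  0.52671756  1.7950926   0.0399849   1.4146333
  1.28813613]
3.041592653589793 [520, 20, 380] [-0.81499306  0.10364741  0.77991475  1.654572   -0.0737312   1.41362061
 -1.69700335]
3.041592653589793 [440, 20, 380] [-0.84640593 -0.09474666  0.65632671  1.80007857  0.05845253  1.41691884
 -1.87201647]
```

```bash
python3 - <<'E'
from h import *
import pickle
o=down(-.136)
manip.move_pose([480,-60,260],o)
d={}
for i,p in enumerate([[480,-40,230],[490,140,230]]):
    manip.line_to(p,o); manip.hold(.3)
    c=manip.get_calibration("wrist"); im=manip.camera("wrist"); cv2.imwrite(f"pics/w{i}.png",im); d[i]=c
pickle.dump(d,open("cal.pkl","wb")); s=manip.get_state();print(s["time_s"],s["tool_pos"],s["force"])
E
python3 -c "
import cv2
for i in(0,1):
  im=cv2.imread(f'pics/w{i}.png');cv2.imwrite(f'pics/w{i}b.png',cv2.convertScaleAbs(cv2.resize(im,(800,600),interpolation=2),alpha=1.4))"
```

```text
5.2167 [490.02869891 139.73192938 230.05262997] [-0.70011776 -0.25191593  0.10003904]
```

View pics/w0b.png

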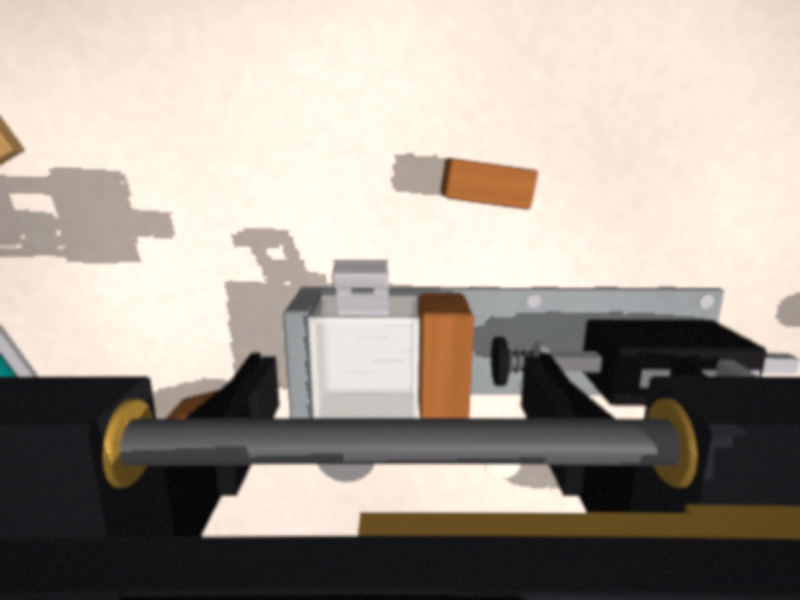

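View pics/w1b.png

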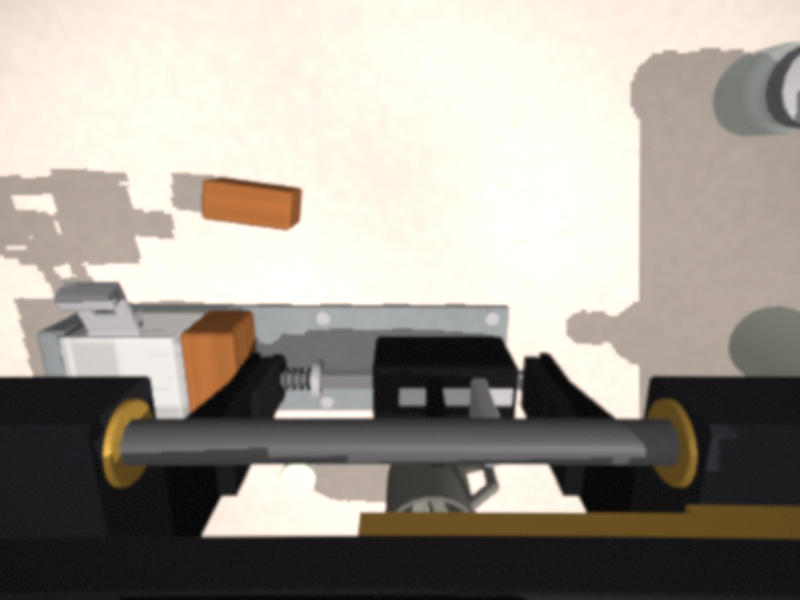

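w0 shows the box at (365,365) with the hasp standing out at (360,285), and the 90×40 mm-looking block beside it at (445,355). The bed's front corners are at (303,288) and (722,289). In w1 the bed corner is at (508,306), but the gripper hides the grip and trigger, so I'll take a higher view further back.

```bash
python3 - <<'E'
from h import *
import pickle
o=down(-.136)
d=pickle.load(open("cal.pkl","rb"));k=1.5625
P=cast(d[0],np.array([(303,288),(722,289)])/k,8);print("bed",P.round(1),np.linalg.norm(P[1]-P[0]))
print("bed1",cast(d[1],np.array([(508,306)])/k,8).round(1))
print("lip/hinge",cast(d[0],np.array([(333,260),(388,260),(337,312),(388,312)])/k,[88,88,74,74]).round(1))
v=P[1]-P[0];print("yaw",-np.arctan2(v[0],v[1]))
manip.move_pose([435,110,390],o); manip.hold(.3)
c=manip.get_calibration("wrist"); im=manip.camera("wrist"); cv2.imwrite("pics/w2.png",im); d[2]=c
pickle.dump(d,open("cal.pkl","wb"))
p=cv2.projectPoints(np.array([[595,130,120.]]),cv2.Rodrigues(c["R"])[0],c["t"],c["camera_matrix"],c["distortion"])[0].ravel();print(p)
x,y=int(max(0,p[0]-110)),int(max(0,p[1]-100));x=min(x,512-230)
crop=im[y:y+172,x:x+230];print(x,y,crop.shape)
cv2.imwrite("pics/w2c.png",cv2.convertScaleAbs(cv2.resize(crop,None,fx=3.4,fy=3.4,interpolation=2),alpha=1.5))
E
```

```text
bed [[ 502.2 -126.3    8. ]
 [ 551.1  223.5    8. ]] 353.2471445977778
bed1 [[551.  224.7   8. ]]
lip/hinge [[466.  -83.8  88. ]
 [471.  -47.2  88. ]
 [506.9 -89.9  74. ]
 [511.9 -53.4  74. ]]
yaw -0.13893940036064686
[282.43609022 252.25185107]
172 152 (172, 230, 3)
```

View pics/w2c.png

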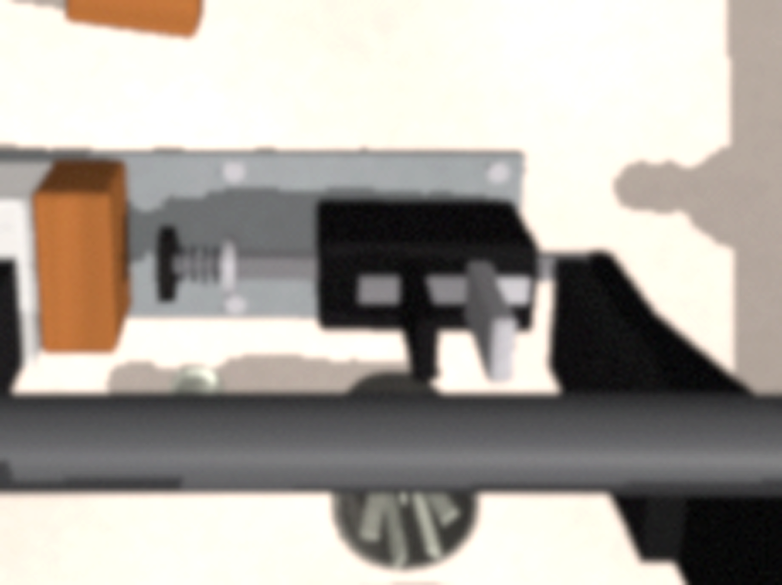

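In the crop, the black grip blade's top is at about (425,375) and the steel trigger's top face at about (503,350). The pad is at (168,263) with a clear gap to the block (85,255). The block is as wide as the box, so it is the right one.

```bash
cat >> h.py <<'E'
YAW=-.137; O=np.array([575.9,39.4]); RM=np.array([[np.cos(YAW),-np.sin(YAW)],[np.sin(YAW),np.cos(YAW)]])
def loc(P): P=np.atleast_2d(P); return np.c_[(P[:,:2]-O)@RM,P[:,2:]]
def wor(x,y,z): return [*(O+RM@np.array([x,y])),z]
E
python3 - <<'E'
from h import *
import pickle
d=pickle.load(open("cal.pkl","rb"));c=d[2]
f=lambda pts,z:loc(cast(c,np.array(pts)/3.4+[172,152],z)).round(1).tolist()
print("housing front top corners",f([(318,203),(515,203)],75))
print("housing back",f([(320,325),(530,325)],75))
print("bed corner",f([(523,152)],8))
print("trigger top far edge L,R; ",f([(491,378),(514,378),(515,320),(488,320)],141))
print("grip top",f([(412,378),(437,378)],141),"grip base z75",f([(400,278),(427,278)],75))
print("disc",f([(160,263),(177,263)],45),"block top +y edge",f([(125,165),(130,310)],68))
for n in("hasp press",): print([manip.ik(wor(-90,-119,z),down(YAW)) is not None for z in(120,25)], manip.ik(wor(0,110,90),down(YAW)))
E
```

```text
housing front top corners [[-44.7, 66.5, 75.0], [-45.0, 162.8, 75.0]]
housing back [[21.1, 68.2, 75.0], [20.6, 174.4, 75.0]]
bed corner [[-50.0, 180.4, 8.0]]
trigger top far edge L,R;  [[13.7, 142.3, 141.0], [13.7, 152.6, 141.0], [-14.7, 151.3, 141.0], [-14.6, 139.5, 141.0]]
grip top [[13.9, 107.2, 141.0], [13.9, 118.3, 141.0]] grip base z75 [[-4.9, 107.9, 75.0], [-5.0, 121.4, 75.0]]
disc [[0.2, -15.7, 45.0], [0.2, -6.7, 45.0]] block top +y edge [[-61.7, -28.4, 68.0], [16.3, -28.9, 68.0]]
[True, True] [-0.74125856  0.53015356  0.58753012  1.83015024 -0.36847641  0.89175354
  1.45194891]
```

Grip at y≈113 and trigger at y≈146.5: a spacing of 33.5 mm, as specified. The hasp line is at local y≈-119 with the hinge at x≈-46. Swinging the hasp down now.

```bash
python3 - <<'E'
from h import *
o=down(YAW)
manip.gripper_to(0)
manip.move_pose(wor(-85,-119,150),o)
manip.line_to(wor(-85,-119,95),o,speed=120)
print("press",manip.line_to(wor(-85,-119,28),o,speed=40,max_force=20))
s=manip.get_state();print(loc(s["tool_pos"]),s["force"].round(1) if hasattr(s["force"],"round") else s["force"])
print("push",manip.line_to(wor(-62,-119,28),o,speed=25,max_force=12))
s=manip.get_state();print(loc(s["tool_pos"]),s["force"],s["time_s"])
c=manip.get_calibration("wrist");im=manip.camera("wrist");cv2.imwrite("pics/h0.png",cv2.convertScaleAbs(cv2.resize(im[60:270,130:380],None,fx=2.8,fy=2.8,interpolation=2),alpha=1.4))
E
```

```text
press False
[[ -84.70411207 -119.02752929   28.23278649]] [ 1.9 -0.2  2.7]
push True
[[ -68.26517639 -118.87105172   26.92796828]] [-0.09583871  0.38043779 -0.67800122] 12.1833
```

View pics/h0.png

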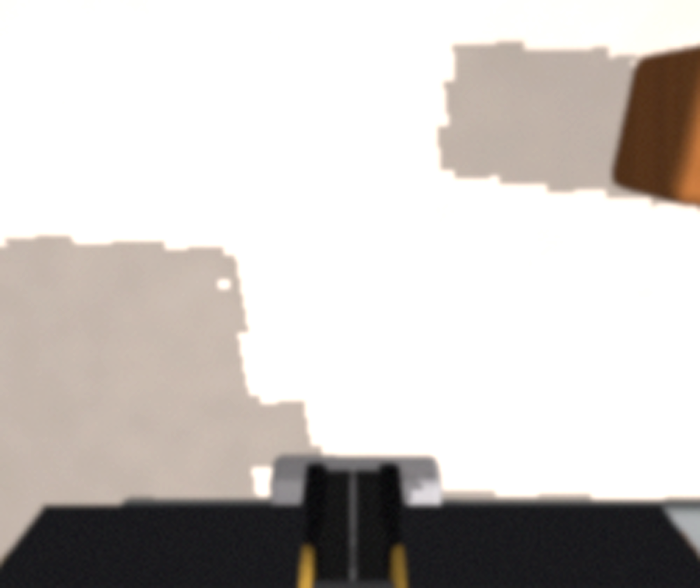

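```bash
python3 - <<'E'
from h import *
c=manip.get_calibration("wrist")
pts=np.array([(275,480),(440,480),(355,457),(355,470)])/2.8+[130,60]
for z in(25,40,60):print(z,loc(cast(c,pts,z)).round(1).tolist())
for q in [wor(-78,-119,27),wor(-78,-104,27),wor(-61,-119,33)]:
  print(((cv2.projectPoints(np.array([q]),cv2.Rodrigues(c["R"])[0],c["t"],c["camera_matrix"],c["distortion"])[0].ravel()-[130,60])*2.8).round())
E
```

```text
25 [[-65.2, -136.6, 25.0], [-65.2, -99.2, 25.0], [-70.8, -118.5, 25.0], [-67.6, -118.5, 25.0]]
40 [[-71.6, -135.2, 40.0], [-71.6, -100.8, 40.0], [-76.8, -118.5, 40.0], [-73.9, -118.5, 40.0]]
60 [[-80.2, -133.4, 60.0], [-80.2, -102.9, 60.0], [-84.8, -118.6, 60.0], [-82.2, -118.6, 60.0]]
[353. 430.]
[421. 430.]
[353. 512.]
```

```bash
python3 - <<'E'
from h import *
o=down(YAW)
print(manip.line_to(wor(-72,-119,27),o,speed=30,max_force=6), manip.get_state()["force"])
print(manip.line_to(wor(-72,-119,60),o,speed=50,max_force=5), manip.get_state()["force"])
s=manip.get_state();print(loc(s["tool_pos"]))
if s["tool_pos"][2]>55: manip.line_to(wor(-85,-119,150),o)
manip.line_to(wor(-120,-100,190),o)
manip.hold(.2)
c=manip.get_calibration("wrist");im=manip.camera("wrist");cv2.imwrite("pics/h1.png",cv2.convertScaleAbs(cv2.resize(im[60:270,130:380],None,fx=2.8,fy=2.8,interpolation=2),alpha=1.2))
import pickle;pickle.dump(c,open("c3.pkl","wb"))
for q in [wor(-46,-119,73),wor(-61,-119,33),wor(-61,-119,39)]:
  print(((cv2.projectPoints(np.array([q]),cv2.Rodrigues(c["R"])[0],c["t"],c["camera_matrix"],c["distortion"])[0].ravel()-[130,60])*2.8).round())
E
```

```text
False [ 0.26010826 -0.37018959 -0.04372876]
False [-0.68524297 -0.10323138  0.26259984]
[[ -72.18571323 -118.84395308   59.92184805]]
[304. 530.]
[308. 452.]
[308. 458.]
```

View pics/h1.png

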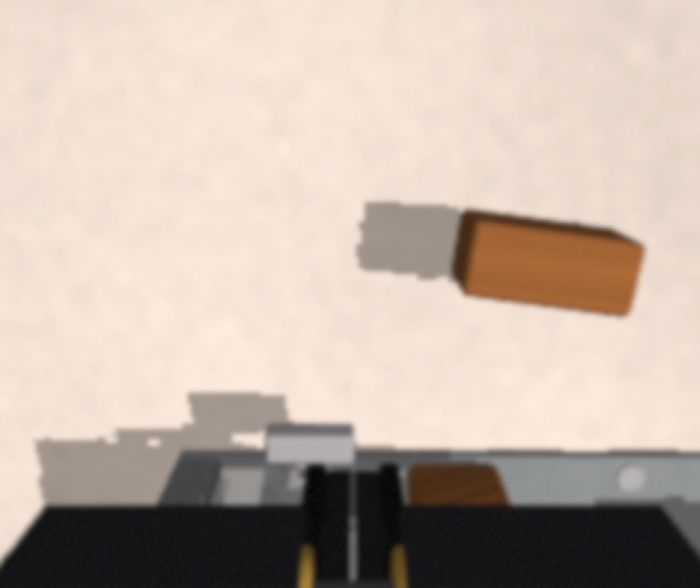

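The picture shows the lip hanging down at (310,445), but its edge is about 8 px further out than expected for home (433 against 458). The hasp is therefore still about 0.2 rad short, and the first push stopped on a force spike. I'll push again in small steps while reading the force.

```bash
python3 - <<'E'
from h import *
import pickle
o=down(YAW)
c=pickle.load(open("c3.pkl","rb"))
print("bed edge",loc(cast(c,np.array([(550,451),(400,451)])/2.8+[130,60],8)).round(1).tolist())
pr=lambda q:((cv2.projectPoints(np.array([q]),cv2.Rodrigues(c["R"])[0],c["t"],c["camera_matrix"],c["distortion"])[0].ravel()-[130,60])*2.8).round()
print("tcp",pr(wor(-120,-100,190)))
manip.line_to(wor(-100,-119,80),o); manip.line_to(wor(-95,-119,30),o,speed=80)
for x in list(range(-85,-75,5))+list(range(-75,-54,1)):
    hit=manip.line_to(wor(x,-119,30),o,speed=30,max_force=25)
    s=manip.get_state();f=RM.T@np.array(s["force"])[:2];p=loc(s["tool_pos"])[0]
    print(x,hit,p.round(1),f.round(1),round(s["force"][2],1))
    if hit or f[0]<-12: break
print(s["time_s"])
E
```

```text
bed edge [[-51.6, -13.9, 8.0], [-51.6, -79.9, 8.0]]
tcp [356. 471.]
-85 False [ -84.8 -119.    30. ] [-0.2  0.2] 0.9
-80 False [ -79.8 -119.1   30. ] [0.4 0.2] 1.3
-75 False [ -74.8 -119.    30. ] [0.1 0.1] 0.2
-74 False [ -74. -119.   30.] [-0.2 -0.4] 0.2
-73 False [ -72.9 -119.    30. ] [ 0.5 -1. ] -0.2
-72 False [ -71.9 -119.    30. ] [-0.5 -0.2] 0.2
-71 False [ -70.9 -119.    30. ] [-0.8  0.7] -0.5
-70 False [ -69.9 -119.    30. ] [ 0.1 -0.2] 1.1
-69 False [ -68.9 -119.    30. ] [0.1 0.1] -0.3
-68 False [ -67.9 -119.    30. ] [-0.4  0.1] -0.8
-67 False [ -67.7 -119.    29.9] [-1.3  0.4] 0.5
-66 False [ -67.5 -119.    29.7] [-4.9  0.5] 3.9
-65 False [ -67.4 -119.    29.6] [-6.8  0.6] 5.1
-64 False [ -67.3 -118.9   29.5] [-9.4  0.7] 8.1
-63 False [ -67.3 -118.9   29.4] [-11.7  -0.3] 8.1
-62 False [ -67.3 -118.9   29.3] [-12.9   0.1] 11.4
20.875
```

```bash
python3 - <<'E'
from h import *
def pit(yaw,phi):
    q=(Ro.from_euler("z",yaw)*Ro.from_euler("y",np.pi-phi)).as_quat(); return [q[3],q[0],q[1],q[2]]
for n,yw,ps in [("front",YAW,[(-120,-119,120),(-140,-119,150),(-100,-119,130)]),("side",YAW+np.pi/2,[(-70,-230,120),(-70,-260,150)]),("side2",YAW+np.pi/4,[(-120,-200,120),(-130,-210,150)])]:
  for phi in(.4,.6,.8):
    print(n,phi,[manip.ik(wor(*p),pit(yw,phi)) is not None for p in ps])
E
```

```text
front 0.4 [True, True, True]
front 0.6 [False, False, False]
front 0.8 [False, False, False]
side 0.4 [True, True]
side 0.6 [True, True]
side 0.8 [True, True]
side2 0.4 [True, False]
side2 0.6 [True, True]
side2 0.8 [True, True]
```

```bash
python3 - <<'E'
from h import *
import pickle
o=down(YAW)
manip.line_to(wor(-72,-119,30),o,speed=60); manip.line_to(wor(-85,-119,210),o,speed=200)
q=(Ro.from_euler("z",YAW+np.pi/2)*Ro.from_euler("y",np.pi-.6)).as_quat()
manip.move_pose(wor(-110,-220,160),[q[3],q[0],q[1],q[2]]); manip.hold(.2)
c=manip.get_calibration("wrist");im=manip.camera("wrist");cv2.imwrite("pics/s.png",im);pickle.dump(c,open("c4.pkl","wb"))
pr=lambda q:cv2.projectPoints(np.array([q]),cv2.Rodrigues(c["R"])[0],c["t"],c["camera_matrix"],c["distortion"])[0].ravel()
p=pr(wor(-55,-137,50));print(p,manip.get_state()["time_s"])
x,y=[int(max(0,a)) for a in p-[80,60]]
cv2.imwrite("pics/s1.png",cv2.convertScaleAbs(cv2.resize(im[y:y+120,x:x+160],None,fx=5,fy=5,interpolation=2),alpha=1.4))
for w in[(-46,-137,73),(-61,-137,39),(-61,-137,27),(-47.5,-137,27),(-45,-137,70)]: print(w,((pr(wor(*w))-[x,y])*5).round())
E
```

```text
[202.7164796  181.11452376] 25.5167
(-46, -137, 73) [346. 387.]
(-61, -137, 39) [437. 262.]
(-61, -137, 27) [442. 221.]
(-47.5, -137, 27) [380. 221.]
(-45, -137, 70) [343. 376.]
```

View pics/s1.png

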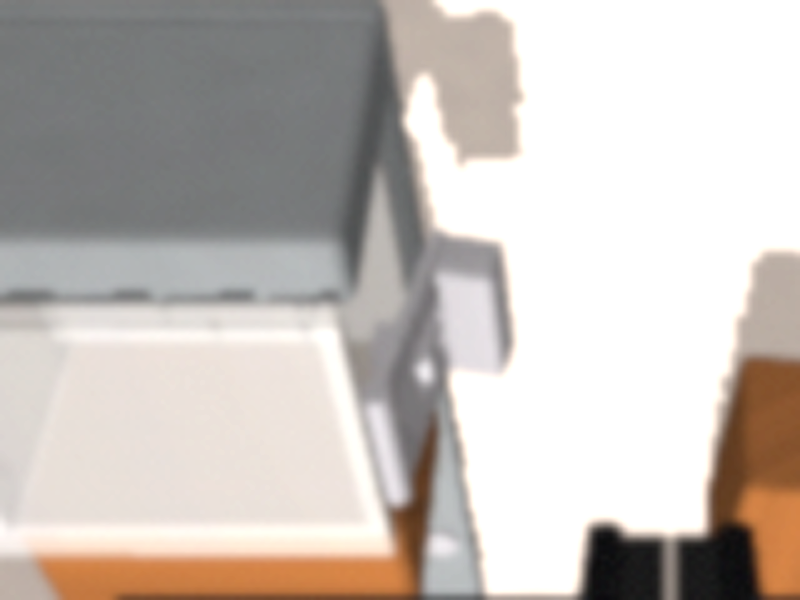

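The side view is upside down (image-up is lower z). The hasp hinge is near (378,400), and the near end of the lip has corners at about (435,237), (500,243), (497,280) and (440,275). Intersecting those rays with the hasp's end plane (y≈-137) gives the angle directly.

```bash
python3 - <<'E'
from h import *
import pickle
c=pickle.load(open("c4.pkl","rb"))
R=np.array(c["R"]);cc=-R.T@np.array(c["t"]);p0=cv2.projectPoints(np.array([wor(-55,-137,50)]),cv2.Rodrigues(R)[0],c["t"],c["camera_matrix"],c["distortion"])[0].ravel()
off=np.array([int(a) for a in p0-[80,60]])
px=np.array([(435,237),(500,243),(497,280),(440,275),(375,400)])/5+off
A=loc(cast(c,px,0));C=loc(cc)[0]
for y in(-140,-137,-132):
  t=((y-C[1])/(A[:,1]-C[1]))[:,None]; print(y,(C+t*(A-C)).round(1).tolist())
print("lid far corner",loc(cast(c,[np.array((390,550))/5+off],75)).round(1),"lid near",loc(cast(c,[np.array((340,330))/5+off],75)).round(1),"hinge far",loc(cast(c,[np.array((400,503))/5+off],73)).round(1))
print("cam",C)
im=cv2.imread("pics/s.png");x,y=off+[60,40]
cv2.imwrite("pics/s2.png",cv2.convertScaleAbs(cv2.resize(im[y:y+64,x:x+50],None,fx=9,fy=9,interpolation=2),alpha=1.1))
E
```

```text
-140 [[-60.5, -140.0, 34.6], [-74.5, -140.0, 36.3], [-74.6, -140.0, 46.9], [-62.5, -140.0, 45.5], [-52.8, -140.0, 78.4]]
-137 [[-59.9, -137.0, 31.8], [-74.1, -137.0, 33.5], [-74.1, -137.0, 44.2], [-62.0, -137.0, 42.8], [-52.1, -137.0, 76.1]]
-132 [[-58.9, -132.0, 27.1], [-73.4, -132.0, 28.9], [-73.4, -132.0, 39.8], [-61.0, -132.0, 38.4], [-50.9, -132.0, 72.3]]
lid far corner [[-47.1 -79.1  75. ]] lid near [[ -48.2 -157.4   75. ]] hinge far [[-51.3 -95.4  73. ]]
cam [-110.22903658 -389.52992127  268.15494218]
```

View pics/s2.png

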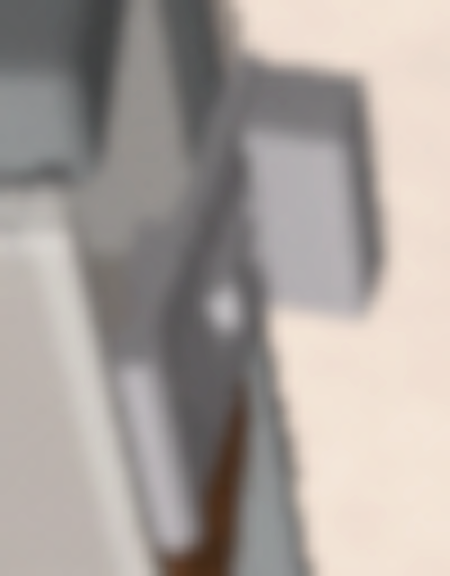

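The hinge is at (-51, z 72), the lip's inner bottom corner at (-59, 27) and its outer at (-73, 29), so the hasp is at about 0.16–0.2 rad. The bright dot at (222,310) is the catch coming through the slot, and the finger end was meeting it above the lip. I'll push lower, centred on the hasp at y≈-114.

```bash
python3 - <<'E'
from h import *
o=down(YAW)
manip.move_pose(wor(-120,-114,120),o)
manip.line_to(wor(-115,-114,11),o,speed=150,max_force=15)
print(loc(manip.get_state()["tool_pos"]).round(1))
manip.line_to(wor(-90,-114,11),o,speed=60,max_force=15)
for x in range(-88,-59,2):
    hit=manip.line_to(wor(x,-114,11),o,speed=40,max_force=25)
    s=manip.get_state();f=RM.T@np.array(s["force"])[:2];p=loc(s["tool_pos"])[0]
    print(x,hit,p.round(1),f.round(1),round(s["force"][2],1))
    if hit or f[0]<-12: break
manip.line_to(wor(-105,-114,12),o,speed=80)
manip.line_to(wor(-130,-114,190),o,speed=250); manip.hold(.1)
c=manip.get_calibration("wrist");im=manip.camera("wrist");cv2.imwrite("pics/h2.png",im)
pr=lambda w:cv2.projectPoints(np.array([wor(*w)]),cv2.Rodrigues(c["R"])[0],c["t"],c["camera_matrix"],c["distortion"])[0].ravel()
for hx in(-49,):
  for th in(0,.1,.2,.3):
    s_,k=np.sin(th),np.cos(th)
    print(hx,th,[pr((hx-a*s_-15*k,-114,73-a*k+15*s_)).round(1).tolist() for a in(46,34)])
u=int(pr((-65,-114,35))[0]); print(u,im[150:235,u-8:u+8].mean((1,2)).round().astype(int).tolist(),manip.get_state()["time_s"])
E
```

```text
[[-114.5 -113.7   11.4]]
-88 False [ -88.1 -114.    11. ] [-0.1  0.1] -0.4
-86 False [ -85.9 -114.    11. ] [-0.1 -0.7] 0.6
-84 False [ -84.1 -114.    10.9] [-0.  0.] -0.4
-82 False [ -82.1 -114.1   10.9] [-0.8 -0.5] -0.2
-80 False [ -79.9 -114.    11. ] [-0.7  0.4] -0.3
-78 False [ -77.8 -114.    11. ] [-0. -0.] -1.1
-76 False [ -76.7 -114.    10.8] [-3.1 -0.7] -0.1
-74 False [ -76.6 -114.1   10.6] [-6.9  0.3] 3.6
-72 False [ -76.4 -114.1   10.4] [-11.6  -0.1] 7.0
-70 False [ -76.3 -114.1   10.2] [-15.1   0.1] 11.2
-49 0 [[255.9, 226.3], [256.0, 230.4]]
-49 0.1 [[256.0, 223.3], [256.0, 228.3]]
-49 0.2 [[256.0, 220.5], [256.0, 226.4]]
-49 0.3 [[256.0, 218.0], [256.0, 224.8]]
255 [185, 185, 184, 184, 184, 185, 185, 186, 186, 186, 185, 185, 185, 185, 184, 184, 184, 184, 184, 184, 184, 184, 184, 183, 183, 183, 184, 184, 185, 186, 186, 186, 186, 185, 185, 185, 185, 185, 185, 185, 186, 186, 186, 186, 186, 185, 185, 185, 185, 186, 186, 187, 187, 187, 187, 187, 187, 187, 187, 188, 188, 188, 188, 188, 188, 188, 188, 187, 187, 186, 186, 186, 186, 185, 183, 165, 119, 70, 39, 25, 24, 24, 25, 24, 25] 33.525
```

A hard stop at -76.6, 9 mm further out than the earlier stop on the catch. That fits the lip at home with the hinge at about -51.5. I'll check numerically from the same pose as h1.

```bash
python3 - <<'E'
from h import *
o=down(YAW)
manip.line_to(wor(-120,-100,190),o,speed=200); manip.hold(.2)
c=manip.get_calibration("wrist");im=manip.camera("wrist");cv2.imwrite("pics/h3.png",im)
pr=lambda w:cv2.projectPoints(np.array([wor(*w)]),cv2.Rodrigues(c["R"])[0],c["t"],c["camera_matrix"],c["distortion"])[0].ravel()
for th in(0,.1,.2,.3):
    s_,k=np.sin(th),np.cos(th)
    print(th,[pr((-51.5-a*s_-b*k,-114,73-a*k+b*s_)).round(1).tolist() for a,b in((46,15),(34,15),(34,1.5))])
for u in(236,):print(u,im[205:240,u-4:u+4].mean((1,2)).round().astype(int).tolist())
# same in old h1 crop (x2.8, alpha1.2)
o1=cv2.imread("pics/h1.png");r=cv2.resize(o1,(250,210),interpolation=cv2.INTER_AREA)
print(r[145:180,102:110].mean((1,2)).round().astype(int).tolist(),manip.get_state()["time_s"])
E
```

```text
0 [[244.3, 215.5], [244.0, 219.3], [244.1, 230.3]]
0.1 [[244.2, 212.3], [243.9, 217.0], [244.0, 227.7]]
0.2 [[244.1, 209.4], [243.8, 215.1], [244.0, 225.2]]
0.3 [[244.0, 206.8], [243.7, 213.3], [243.9, 222.8]]
236 [192, 188, 177, 170, 168, 166, 166, 164, 161, 160, 162, 154, 121, 89, 92, 118, 138, 148, 148, 143, 130, 110, 95, 85, 80, 80, 87, 94, 96, 92, 89, 83, 71, 60, 49]
[227, 224, 222, 221, 213, 187, 143, 112, 106, 116, 139, 163, 176, 178, 176, 176, 176, 176, 174, 161, 137, 120, 110, 106, 106, 111, 120, 122, 114, 102, 91, 85, 83, 80, 69] 34.025
```

The lip edge moved from row 210.8 to 216.6, against 215.5 predicted for 0 rad. The hasp is home. Now to the trigger.

```bash
cat >> h.py <<'E'
def st(tag):
    s=manip.get_state();f=RM.T@np.array(s["force"])[:2]
    print(tag,"t%.2f w%.2f gf%.1f"%(s["time_s"],s["grip_width"],s["grip_force"]),"f",f.round(1),round(s["force"][2],1),loc(s["tool_pos"]).round(1)[0])
    return s
def snap(n):
    c=manip.get_calibration("wrist");im=manip.camera("wrist");cv2.imwrite(f"pics/{n}.png",im)
    import pickle;pickle.dump(c,open(f"pics/{n}.pkl","wb"))
E
python3 - <<'E'
from h import *
o=down(YAW)
manip.gripper_to(87)
manip.move_pose(wor(-20,123,200),o)
manip.line_to(wor(0,123,165),o,speed=200)
print(manip.line_to(wor(0,123,82),o,speed=100,max_force=10)); st("down")
snap("p0")
for w in(50,40,31): manip.gripper_to(w); st(w)
snap("p1")
manip.gripper_to(64); st("open"); snap("p2")
E
```

```text
False
down t37.84 w86.97 gf0.0 f [0.1 0.8] 0.5 [  0.4 123.5  82.6]
50 t38.79 w50.01 gf1.1 f [0.5 2.4] -0.1 [  0.  123.3  82.1]
40 t39.32 w40.31 gf2.9 f [1.7 5.5] -3.5 [  0.  124.9  82.1]
31 t39.80 w31.74 gf21.0 f [0.6 0.3] 1.5 [  0.  122.5  82.1]
open t40.69 w63.88 gf0.0 f [-0.1 -0.5] -0.5 [ -0.  122.7  81.9]
```

```bash
cat >> h.py <<'E'
def prof(n,x=0,z=45,ys=np.arange(-60,56,2)):
    import pickle;c=pickle.load(open(f"pics/{n}.pkl","rb"));im=cv2.cvtColor(cv2.imread(f"pics/{n}.png"),cv2.COLOR_BGR2GRAY)
    P=cv2.projectPoints(np.array([wor(x,y,z) for y in ys],float),cv2.Rodrigues(np.array(c["R"]))[0],np.array(c["t"]),c["camera_matrix"],c["distortion"])[0].astype(np.float32)
    return cv2.remap(im,P[...,0],P[...,1],cv2.INTER_LINEAR).ravel(),P[[0,-1],0]
E
python3 - <<'E'
from h import *
print(list(range(-60,56,2)))
for n in("p0","p1","p2"):
    for x,z in((-10,60),(0,45)): v,e=prof(n,x,z);print(n,x,v.tolist(),e.round().tolist())
E
```

```text
[-60, -58, -56, -54, -52, -50, -48, -46, -44, -42, -40, -38, -36, -34, -32, -30, -28, -26, -24, -22, -20, -18, -16, -14, -12, -10, -8, -6, -4, -2, 0, 2, 4, 6, 8, 10, 12, 14, 16, 18, 20, 22, 24, 26, 28, 30, 32, 34, 36, 38, 40, 42, 44, 46, 48, 50, 52, 54]
p0 -10 [0, 0, 0, 0, 0, 13, 68, 65, 59, 49, 44, 43, 45, 45, 47, 48, 47, 49, 50, 48, 43, 42, 22, 21, 22, 19, 15, 13, 14, 20, 51, 40, 54, 54, 38, 57, 52, 39, 58, 81, 118, 119, 106, 76, 80, 89, 92, 92, 92, 93, 92, 93, 90, 91, 91, 91, 92, 91] [[-16.0, 201.0], [155.0, 201.0]]
p0 0 [67, 64, 58, 49, 44, 44, 44, 46, 47, 48, 47, 46, 50, 50, 46, 42, 24, 22, 22, 22, 15, 15, 14, 15, 34, 53, 44, 93, 59, 45, 101, 62, 44, 100, 70, 102, 122, 122, 105, 76, 87, 118, 120, 120, 121, 120, 121, 120, 120, 120, 121, 121, 120, 122, 121, 121, 120, 121] [[4.0, 207.0], [162.0, 207.0]]
p1 -10 [0, 0, 0, 0, 0, 74, 73, 69, 64, 53, 48, 48, 48, 51, 51, 52, 51, 43, 23, 23, 23, 20, 16, 16, 16, 21, 53, 44, 53, 57, 42, 56, 57, 42, 61, 86, 126, 127, 111, 82, 86, 95, 98, 99, 98, 99, 99, 99, 98, 98, 98, 98, 98, 98, 98, 98, 98, 99] [[-15.0, 202.0], [156.0, 202.0]]
p1 0 [72, 69, 64, 54, 48, 48, 47, 50, 50, 51, 52, 38, 25, 24, 23, 22, 15, 15, 17, 18, 46, 52, 58, 97, 57, 56, 105, 61, 50, 110, 77, 125, 129, 129, 95, 81, 102, 127, 129, 128, 129, 129, 129, 129, 129, 129, 129, 129, 128, 129, 129, 130, 129, 129, 129, 130, 129, 129] [[6.0, 208.0], [163.0, 208.0]]
p2 -10 [0, 0, 0, 0, 0, 72, 70, 67, 61, 51, 46, 45, 45, 48, 49, 50, 49, 42, 23, 22, 22, 19, 14, 14, 14, 20, 51, 42, 47, 55, 41, 53, 55, 41, 59, 86, 122, 123, 108, 78, 82, 91, 94, 94, 95, 95, 95, 95, 95, 96, 96, 96, 96, 96, 95, 96, 96, 96] [[-15.0, 202.0], [156.0, 202.0]]
p2 0 [70, 67, 61, 52, 46, 46, 46, 47, 49, 50, 49, 38, 23, 23, 23, 19, 14, 14, 15, 15, 44, 51, 56, 95, 55, 50, 99, 58, 49, 104, 72, 121, 126, 124, 90, 77, 100, 124, 124, 124, 124, 124, 125, 124, 124, 125, 125, 124, 125, 125, 126, 125, 125, 125, 125, 125, 125, 126] [[5.0, 208.0], [163.0, 208.0]]
```

```bash
cat >> h.py <<'E'
def track(n):
    ys=np.arange(-75,50,.25);v=prof(n,0,45,ys)[0].astype(float)
    # collar: last falling edge of bright bump; disc front: first y with v<33 followed by dark run
    k=[i for i in range(len(v)-24) if (v[i:i+16]<33).all()]
    d=ys[k[0]] if k else None
    w=v[k[0]:]; b=[i for i in range(8,len(w)-8) if w[i]<=100*v.max()/128<w[i-1] and w[i-6:i].max()>.9*v.max()]
    c=[round(ys[k[0]+i],2) for i in b]
    return d,c
E
python3 - <<'E'
from h import *
for i in(3,4):
    manip.gripper_to(31); st("in"); manip.gripper_to(64); st("out"); snap(f"p{i}")
for n in("p0","p1","p2","p3","p4"): print(n,track(n))
print(prof("p4")[0].tolist())
E
```

```text
in t41.57 w31.42 gf21.2 f [-0.3 -0.7] 0.9 [-1.000e-01  1.225e+02  8.200e+01]
out t42.41 w63.98 gf0.0 f [ 0.3 -0.2] 0.4 [  0.  122.8  81.9]
in t43.30 w31.54 gf22.3 f [-0.1 -0.8] 2.1 [-1.000e-01  1.225e+02  8.200e+01]
out t44.14 w63.87 gf0.0 f [-0.1  0.6] -1.2 [  0.  122.7  81.9]
p0 (np.float64(-75.0), [np.float64(16.5)])
p1 (np.float64(-75.0), [np.float64(7.75)])
p2 (np.float64(-75.0), [np.float64(7.75)])
p3 (np.float64(-75.0), [np.float64(-5.25)])
p4 (np.float64(-75.0), [np.float64(-8.5)])
[67, 61, 54, 41, 23, 22, 21, 20, 15, 13, 13, 15, 21, 53, 42, 70, 74, 44, 44, 56, 41, 90, 82, 121, 124, 121, 85, 78, 89, 122, 123, 123, 123, 123, 122, 124, 124, 123, 123, 124, 124, 124, 124, 124, 124, 125, 124, 125, 125, 125, 125, 124, 125, 124, 124, 124, 124, 124]
```

```bash
python3 - <<'E'
from h import *
print(prof("p3")[0].tolist())
manip.gripper_to(31); st("in"); manip.hold(.2);snap("p5"); manip.gripper_to(68); manip.hold(.2); st("out"); snap("p6")
for n in("p5","p6"): print(track(n)[1],prof(n)[0].tolist())
E
```

```text
[70, 66, 60, 51, 42, 25, 23, 23, 22, 17, 15, 14, 15, 18, 51, 45, 55, 78, 48, 57, 87, 50, 56, 96, 97, 123, 125, 114, 78, 78, 107, 123, 124, 123, 124, 124, 124, 123, 124, 125, 124, 124, 125, 124, 124, 125, 124, 124, 124, 125, 125, 125, 125, 125, 124, 125, 124, 124]
in t45.03 w31.48 gf22.3 f [-0.1 -0.8] 0.5 [ -0.  122.5  82. ]
out t46.38 w67.67 gf0.0 f [-0.3  0.1] -0.2 [  0. 123.  82.]
[np.float64(-17.0)] [69, 65, 56, 42, 26, 24, 24, 22, 15, 17, 17, 15, 23, 56, 53, 57, 59, 55, 96, 127, 128, 116, 82, 80, 99, 125, 127, 126, 127, 128, 127, 127, 127, 127, 127, 127, 128, 129, 128, 128, 128, 128, 128, 128, 129, 129, 129, 129, 128, 128, 128, 129, 128, 129, 129, 128, 116, 122]
[np.float64(-8.5)] [67, 61, 52, 39, 24, 22, 22, 21, 14, 15, 14, 13, 22, 52, 40, 70, 70, 43, 49, 56, 40, 93, 87, 121, 123, 120, 83, 76, 89, 120, 122, 122, 122, 122, 122, 123, 123, 123, 123, 124, 123, 123, 124, 123, 123, 123, 123, 123, 124, 123, 123, 123, 124, 122, 123, 123, 123, 124]
```

The pad has made contact. With the trigger squeezed (p5) the collar reaches -17 while the disc stays at -53, so the spring is about 9–11 mm in. On release the collar falls back to -8.5. I'll squeeze again in steps, checking as I go.

```bash
python3 - <<'E'
from h import *
for w in(42,37,34,31.5):
    manip.gripper_to(w); st(w); snap("q"); print(track("q")[1])
manip.hold(.7); st("held"); snap("q5"); v=prof("q5",ys=np.arange(-58,-45,1.))[0]
print(track("q5")[1],v.tolist())
for n in("p0","p1","p3","p4","p5","p6","q5"):
    ys=np.arange(-60,-20,.25);v=prof(n,ys=ys)[0].astype(float);i=np.argmax(v<35*v.max()/50 if 0 else v<33);print(n,ys[i],track(n)[1][-1]-ys[i])
E
```

```text
42 t47.18 w42.20 gf3.4 f [1.1 7.4] -4.1 [ -0.  126.   82.1]
[np.float64(-9.0)]
37 t47.65 w37.49 gf7.1 f [0.7 5.3] -3.8 [-1.000e-01  1.254e+02  8.210e+01]
[np.float64(-12.0)]
34 t48.05 w34.59 gf10.2 f [1.2 5.4] -3.0 [-1.000e-01  1.239e+02  8.210e+01]
[np.float64(-14.75)]
31.5 t48.42 w32.16 gf13.8 f [-0.4  3.4] -0.9 [-1.000e-01  1.226e+02  8.210e+01]
[np.float64(-17.0)]
held t49.17 w31.56 gf15.0 f [-2.   0.1] 2.4 [ -0.  122.6  82.1]
[np.float64(-17.0)] [65, 60, 55, 50, 41, 30, 25, 25, 24, 24, 23, 24, 22]
p0 -29.0 45.5
p1 -37.25 45.0
p3 -50.75 45.5
p4 -53.25 44.75
p5 -53.0 36.0
p6 -53.25 44.75
q5 -53.25 36.25
```

The spring is squeezed about 9 mm (45.5 down to 36.25), with about 15 N on the fingers and everything steady. Handing in.

```bash
python3 - <<'E'
from h import *
manip.hold(.3); st("end"); print(manip.close_job())
E
```

```text
end t49.52 w32.29 gf15.4 f [-2.8 -1.2] 4.6 [-1.000e-01  1.226e+02  8.210e+01]
the job is handed in; nothing more can be done
None
```

I handed the job in at about 50 s: by my camera measurements the hasp is home over the catch and the pad spring is squeezed about 9 mm, with the gripper still holding trigger and grip at about 15 N; no verdict came back.

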